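# Turn the painted balls over into the clean tray

### The job

The brown and the teal tray are hinged side by side like the covers of a book; the brown one holds a red and a yellow ball. Fold the empty teal tray over so that it lies face-down, fully closed, on the brown one; then turn both over together until they lie flat on the other side, so that both balls end in the teal tray without any falling out. Leave the upside-down brown tray resting on top.

Things in the scene. Friction and masses are not known exactly. Their poses are not given: they have to be found in the camera images.
- brown_handle (a point): Centre of the brown handle: a barrel 18 mm thick, 24 mm long along x (pinch its flat ends), on a thin stem 30 mm out from the brown tray's edge. Its frame turns with the tray. The hinge line is parallel to x and passes 102 mm along -y and 15 mm along +z. Starts flat, mouth and z up, centre 27 mm above the table. Turns half a turn, light (under 5 N), about the fixed hinge.
- teal_handle (a point): Centre of the teal handle, same barrel and stem; its frame turns with the teal tray, and the hinge line (the same, 42 mm above the table) passes 102 mm along +y and 15 mm along +z. Starts open, z up or up to 0.35 rad raised; z down when closed on the brown tray. Its stiff hinge (about 3 N at the handle) keeps it where it is left, also closed on the brown tray as that turns.
- ball_red_center (a point): Centre of the red wooden ball, 44 mm in diameter, 30 g, loose in a pocket of the brown tray (each tray: 119 mm long along the hinge, 62 wide, 30 high, two square pockets 52 mm wide and 24 deep, their centres 41 mm from the hinge line and 57 mm apart).
- ball_yellow_center (a point): Centre of the yellow wooden ball, 44 mm in diameter, 30 g, loose in the other pocket of the brown tray. The two handles lie 90 mm apart along the hinge, so the shut trays' handles do not cover each other. Turn the shut pair by the brown handle. The table is clear 40 mm beyond the swing of the handles.
Not all that is in view belongs to the job. Leave any black look-alike of the part that bears ball_yellow_center alone. What is shaped like the part that bears brown_handle but orange is not meant.

How it is judged:
By the outcome, as a careful person would: the job done as asked, in the order asked, and still so for the second after the job is handed in, with the robot touching nothing.
It also fails if it takes over 61 s, if anything falls off the work surface, if the arm or the gripper's body presses on something with over 40 N, if the wrist force passes 120 N, or if a joint passes its speed limit or range.

### The arm

A 7-joint arm with a two-finger parallel gripper is mounted at the origin on the work surface. World frame = base frame: x ahead of the robot, y to its left, z up, the work surface at z = 0. Lengths are in m, angles in rad, forces in N, time in s.
With the tool pointing down it reaches from about 0.425 to 0.95 m from the base axis. Payload 4.7 kg.
Tool frame: the origin (TCP) lies at the very end of the fingers, on their centre line; the grasp point (between the pads) lies robot.pinch_z behind it (robot.pinch_z is the distance from the TCP to the grasp point, in m); x points along the fingers, y is the direction in which the jaws open and shut, and the axes are right-handed (so a half turn about x gives the same grasp; the last joint's range is limited). The gripper opens to 87 mm and grips with 3 to 60 N. Pads are 19 mm wide; open, the fingers measure 117 mm over their backs; the gripper's body (75 mm by 190 mm) begins 51 mm behind the grasp point.
Start: joints at [1.131, 0.469, -0.049, 1.532, 0.024, 1.141, -0.082], TCP at [0.27, -0.619, 0.223] pointing down, gripper open.
Joint ranges: [-2.59, 2.59], [-0.33, 1.99], [-1.39, 1.29], [0.1, 2.45], [-1.04, 4.18], [0.21, 1.99], [-2.66, 2.66]. Speed limits (rad/s): [2.57, 2.57, 3.14, 3.14, 3.14, 3.14, 3.14].

### API

Orientations are given as a unit quaternion [w, x, y, z].
In Python, from workcell import robot, imaging gives the robot as it stands.
- The arm moves only by the shell command python3 -m handwheel 'ROWS' [OPENING]. ROWS is JSON, a list of rows, each an object of numbers: "tx", "ty", "tz": the shift along the tool's x, y, z in mm; "wx", "wy", "wz": the turn, a rotation vector about the tool's x, y, z in degrees. A call has 1 to 8 rows; each row is the pose to reach, as a shift and turn from the pose commanded when the call began, along the tool's axes at that moment; what a row does not reach only later rows make up. A row lasts 1/12 s, in which the tool goes at most 41.7 mm and 7.16 degrees, less where a joint would pass 70% of its speed; a pose out of reach is approached as far as the arm can. A call with a gripper value outside its range is refused whole. OPENING is the closure, from 0 (fully open) to 1 (shut), set as the call begins (- or left out, the last holds). The fingers move at their own pace and stop on an object; the grip force is fixed at half the most. Time passes only in rows, so rows that repeat a pose let the fingers close. It gives the time, the measured TCP pose, the force and the opening at its end, in the units of the state.
- robot.state(): the state, without advancing time (a new reading comes with each control period).
- imaging.camera(name): name is "scene" or "top" or "wrist"; returns (picture, depth): 400x640x3 uint8, red, green, blue; 400x640 float32, m along the optical axis (not along the pixel's ray), 0 where there is no reading.
- imaging.camera_params(name): a dict with "intrinsics" (3x3 intrinsics, pixels), "view" (4x4, takes a point from world to camera coordinates). Camera axes: x right, y down, z forward; pixel columns grow to the right and rows downward; lengths in m; the calibration is good to about 2 mm. A picture is of the moment at which its call begins: read the wrist's pose just before it. camera_params takes no time and is no camera call; for the wrist camera it gives the pose at the moment of the call.
- robot.job_done(): hands the job in, once; it reports no verdict.
The state is a dict: "time_s": time; "joint_pos": joint angles; "qvel": joint speeds; "joint_torque": joint torques, N m; "position": TCP position; "orientation": TCP orientation; "wrist_force": force on the tool from outside, world axes, zero at the start; "ft_torque": the same for the moment, N m; "width": opening from 0.0 (shut) to 1.0 (fully open).
Only numpy, scipy, OpenCV 4.12 (cv2) and the standard library are available. Lean on these libraries where they do the work, as an engineer would, in place of code of your own. Each camera call takes 0.05 s, during which the arm holds its last target.

## Working session

There is one attempt and no reset: what is moved stays moved. The work goes in short steps, Python scripts to look and compute and a shell command to move; the robot and the scene stay as the last step left them, time stands still between calls to the robot, and variables do not carry over. Pictures are saved under pics/ and viewed, and the job is handed in when it is done.

```bash
ls; mkdir -p pics; python3 - <<'E'
from workcell import robot, imaging
import cv2, numpy as np
print(robot.state(), robot.pinch_z)
for n in ("scene","top"):
    p,d=imaging.camera(n); cv2.imwrite(f"pics/{n}0.png",p[:,:,::-1]); np.save(f"pics/{n}0d.npy",d)
    print(n,imaging.camera_params(n))
E
```

```text
pics
{'time_s': 0.0, 'joint_pos': array([ 1.13108579,  0.46944033, -0.04858409,  1.53367732,  0.02410124,
        1.14100743, -0.08229437]), 'qvel': array([-1.73433665e-04,  6.00335969e-04, -2.47610507e-07,  1.32113687e-04,
       -2.81533486e-04,  3.17538306e-05,  1.73808971e-03]), 'joint_torque': array([ 8.83297507e-04, -5.07971907e+01, -8.07575276e-02, -2.36155772e+01,
       -6.13409746e-02,  3.79558490e-02,  1.68881679e-04]), 'position': array([ 0.26932782, -0.61829029,  0.22150719]), 'orientation': array([-0.14356612, -0.6920728 , -0.14490149,  0.69240708]), 'wrist_force': array([ 0.22137377, -0.1824972 ,  0.72685068]), 'ft_torque': array([ 0.01558629, -0.07217121, -0.06026329]), 'width': 0.998001134293194} 0.0187
scene {'intrinsics': array([[387.43205779,   0.        , 316.83828211],
       [  0.        , 387.43205779, 197.24621576],
       [  0.        ,   0.        ,   1.        ]]), 'view': array([[ 0.44502009,  0.89545313, -0.0109913 , -0.2276059 ],
       [ 0.5275581 , -0.2720628 , -0.80477592, -0.15613984],
       [-0.72362944,  0.35234291, -0.59347696,  1.01288708],
       [ 0.        ,  0.        ,  0.        ,  1.        ]])}
top {'intrinsics': array([[363.20462957,   0.        , 317.00953891],
       [  0.        , 363.20462957, 200.93644464],
       [  0.        ,   0.        ,   1.        ]]), 'view': array([[ 0.02178874, -0.99970402,  0.01082239,  0.04952183],
       [-0.99099544, -0.02302684, -0.13190076,  0.42240666],
       [ 0.13211093, -0.00785099, -0.99120385,  0.75628316],
       [ 0.        ,  0.        ,  0.        ,  1.        ]])}
```

View pics/scene0.png

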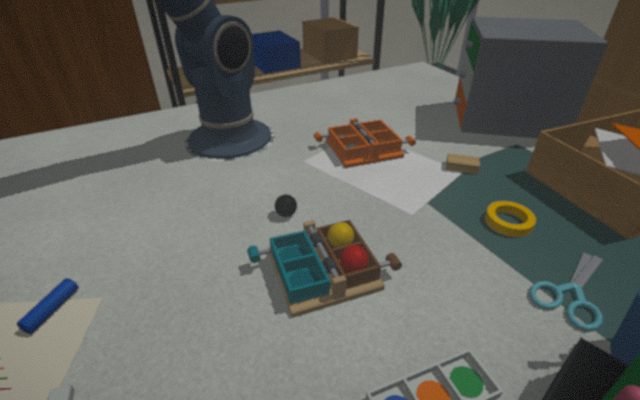

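View pics/top0.png

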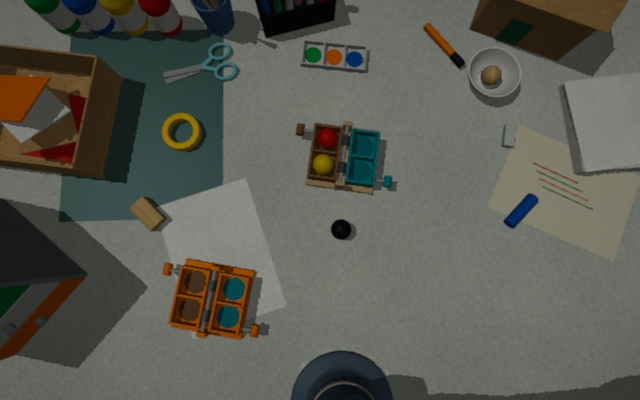

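Candidates (top view): brown handle (301,129) vs the orange set's handles (168,269) and (254,330). Teal handle (388,181). Yellow ball (322,163) vs the black ball (341,229), the yellow tape ring (182,131). Red ball (327,138). I choose the brown/teal set near (345,157) and check it in a crop.

```bash
cat > h.py <<'E'
from workcell import robot, imaging
import cv2, numpy as np
from scipy.spatial.transform import Rotation as R
def ray(n,u,v,P=None):
    P=P or imaging.camera_params(n); K,V=P['intrinsics'],P['view']
    d=V[:3,:3].T@np.linalg.solve(K,[u,v,1.]); o=-V[:3,:3].T@V[:3,3]; return o,d
def onz(n,u,v,z):
    o,d=ray(n,u,v); return o+d*(z-o[2])/d[2]
def tri(a,b):
    (o1,d1),(o2,d2)=ray("scene",*a),ray("top",*b)
    s=np.linalg.lstsq(np.c_[d1,-d2],o2-o1,rcond=None)[0]
    p,q=o1+s[0]*d1,o2+s[1]*d2; return (p+q)/2,np.linalg.norm(p-q)
def proj(n,p):
    P=imaging.camera_params(n);c=P['view']@np.r_[p,1];q=P['intrinsics']@c[:3];return q[:2]/q[2]
def rows_to(p,q=None):
    """shift of tool to bring TCP to p, in tool axes mm"""
    s=robot.state();r=R.from_quat(s['orientation'],scalar_first=True)
    return r.inv().apply(np.array(p)-s['position'])*1000
E
python3 - <<'E'
import cv2
a=cv2.imread('pics/top0.png')[110:210,280:410]; b=cv2.imread('pics/scene0.png')[200:330,235:415]
cv2.imwrite('pics/c1.png',cv2.resize(a,None,fx=6,fy=6,interpolation=2)); cv2.imwrite('pics/c2.png',cv2.resize(b,None,fx=4.4,fy=4.4,interpolation=2))
E
```

```text
(no output)
```

View pics/c1.png

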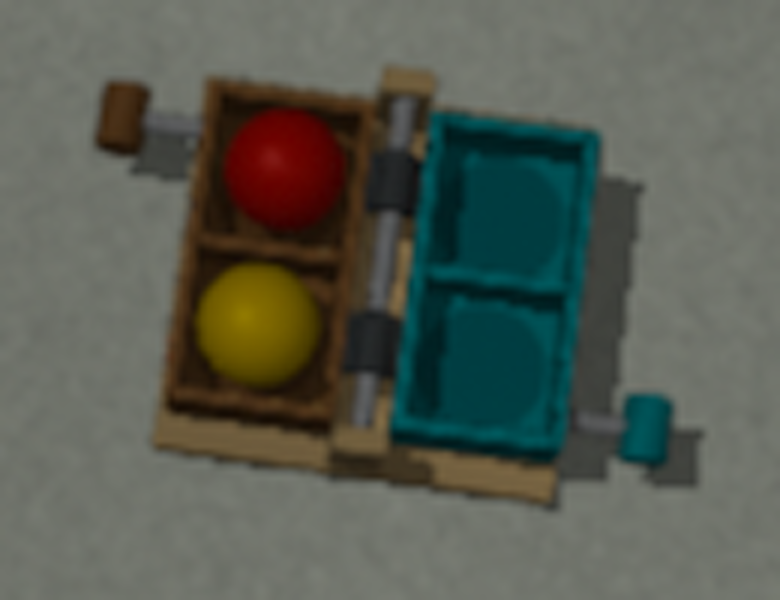

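View pics/c2.png

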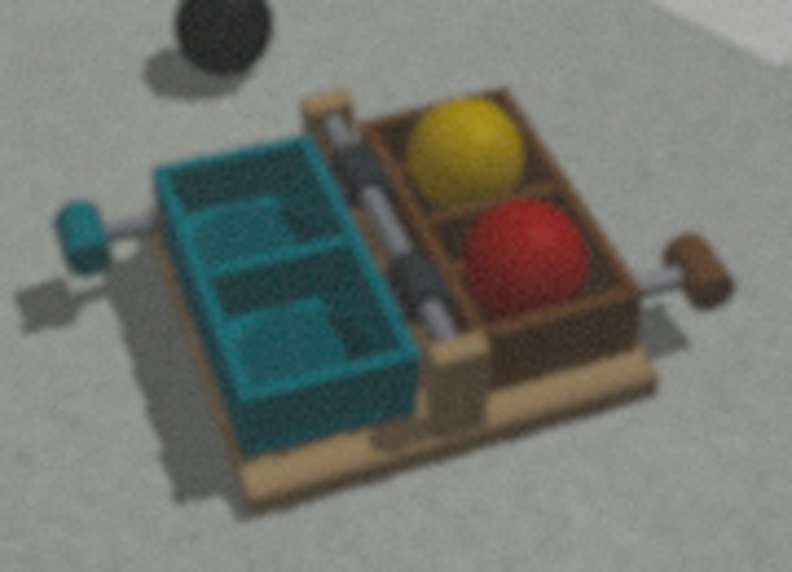

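The crops show the right set: brown tray with red (far) and yellow ball, brown handle at top (300,129), teal handle at (388,181), teal tray slightly raised.

```bash
python3 - <<'E'
from h import *
def cen(img,mask,box):
    x0,y0,x1,y1=box; m=np.zeros(mask.shape,np.uint8); m[y0:y1,x0:x1]=mask[y0:y1,x0:x1]
    n,l,s,c=cv2.connectedComponentsWithStats(m); i=1+np.argmax(s[1:,4]); return c[i],s[i]
r={}
for n,bx in (("top",dict(b=(293,118,306,140),t=(380,170,396,192),r=(310,120,345,152),y=(308,148,338,180))),
             ("scene",dict(b=(384,250,404,273),t=(246,244,261,264),r=(335,240,374,275),y=(325,218,356,250)))):
    im=cv2.imread(f'pics/{n}0.png'); h=cv2.cvtColor(im,cv2.COLOR_BGR2HSV); H,S,V=[h[...,i] for i in range(3)]
    ms=dict(b=(S>90)&((H<25)),t=(S>110)&(H>80)&(H<105),r=(S>150)&((H<5)|(H>172)),y=(S>150)&(H>18)&(H<32))
    d=np.load(f'pics/{n}0d.npy')
    for k in bx:
        c,s=cen(im,ms[k].astype(np.uint8),bx[k]); r[n,k]=c; print(n,k,c.round(1),s)
for k in 'btry': print(k,*tri(r["scene",k],r["top",k]), onz("top",*r["top",k],{'b':.027,'t':.05,'r':.04,'y':.04}[k]))
E
```

```text
top b [300.1 129.3] [296 124   9  12  82]
top t [387.2 181.2] [383 176   9  12  86]
top r [326.9 137.6] [317 128  20  20 316]
top y [322.4 163.6] [312 153  22  22 366]
scene b [393.  258.9] [388 254  11  11  66]
scene t [253.1 252.4] [249 247  10  14  94]
scene r [354.1 256.1] [340 245  28  25 446]
scene y [340.6 233.7] [328 222  26  25 475]
b [0.57940001 0.10014697 0.03113449] 0.000841057707096892 [0.58056563 0.09997001 0.027     ]
t [ 0.4670838  -0.09187455  0.03301188] 0.0001859770926901539 [ 0.46382219 -0.08833063  0.05      ]
r [0.55774624 0.04124419 0.04492466] 0.0008544977760732269 [0.55909357 0.04070979 0.04      ]
y [0.50061228 0.04953798 0.04226985] 0.0006399394026554608 [0.50100969 0.04920492 0.04      ]
```

```bash
cat >> h.py <<'E'
ex=np.array([np.cos(np.radians(-6.8)),np.sin(np.radians(-6.8)),0]); ey=np.array([-ex[1],ex[0],0])
def go(p,sgn=1):
    s=robot.state();r=R.from_quat(s['orientation'],scalar_first=True)
    x=np.array([0,0,-1.]);y=sgn*ex;T=R.from_matrix(np.c_[x,y,np.cross(x,y)])
    print('pos',s['position'].round(4),'shift',rows_to(p).round(1),'rotvec',(r.inv()*T).as_rotvec(degrees=True).round(1),'F',s['wrist_force'].round(1),'w',s['width'].round(3),'t',s['time_s'])
    print('axes',r.as_matrix().round(3).tolist())
E
python3 - <<'E'
from h import *
for s in(1,-1): go([.467,-.092,.13],s)
E
```

```text
Traceback (most recent call last):
  File "h.py", line 23, in go
    print('pos',s['position'].round(4),'shift',rows_to(p).round(1),'rotvec',(r.inv()*T).as_rotvec(degrees=True).round(1),'F',s['wrist_force'].round(1),'w',s['width'].round(3),'t',s['time_s'])
                                                                                                                                                           ^^^^^^^^^^^^^^^^
AttributeError: 'float' object has no attribute 'round'
```

```bash
sed -i "s/s\['width'\].round(3)/round(s['width'],3)/" h.py
python3 - <<'E'
from h import *
for s in(1,-1): go([.467,-.092,.13],s)
E
```

```text
pos [ 0.2694 -0.6183  0.2216] shift [  92.3 -403.4 -391.4] rotvec [-59.7  -0.    0.1] F [ 0.9 -0.2 -0.3] w 1.003 t 0.1
axes [[-0.001, 0.399, -0.917], [0.002, -0.917, -0.399], [-1.0, -0.002, 0.0]]
pos [ 0.2694 -0.6183  0.2216] shift [  92.3 -403.4 -391.4] rotvec [1.203e+02 1.000e-01 1.000e-01] F [ 0.9 -0.2 -0.3] w 1.003 t 0.1
axes [[-0.001, 0.399, -0.917], [0.002, -0.917, -0.399], [-1.0, -0.002, 0.0]]
```

```bash
python3 -m handwheel '[{"tx":0,"ty":-25,"tz":-25,"wx":-7},{"tx":0,"ty":-50,"tz":-50,"wx":-14},{"tx":0,"ty":-75,"tz":-75,"wx":-21},{"tx":0,"ty":-100,"tz":-100,"wx":-28},{"tx":0,"ty":-125,"tz":-125,"wx":-35},{"tx":0,"ty":-150,"tz":-150,"wx":-42},{"tx":0,"ty":-175,"tz":-175,"wx":-49},{"tx":0,"ty":-200,"tz":-200,"wx":-56}]' 0
python3 - <<'E'
from h import *
go([.467,-.092,.13])
E
```

```text
pos [ 0.2694 -0.6183  0.2216] shift [  92.3 -403.4 -391.4] rotvec [-59.7  -0.    0.1] F [ 0.9 -0.2 -0.3] w 1.003 t 0.1
axes [[-0.001, 0.399, -0.917], [0.002, -0.917, -0.399], [-1.0, -0.002, 0.0]]validation failed for argument at $[0]...
```

```bash
python3 -m handwheel '[{"tx":0,"ty":-25,"tz":-25,"wx":-7,"wy":0,"wz":0},{"tx":0,"ty":-50,"tz":-50,"wx":-14,"wy":0,"wz":0},{"tx":0,"ty":-75,"tz":-75,"wx":-21,"wy":0,"wz":0},{"tx":0,"ty":-100,"tz":-100,"wx":-28,"wy":0,"wz":0},{"tx":0,"ty":-125,"tz":-125,"wx":-35,"wy":0,"wz":0},{"tx":0,"ty":-150,"tz":-150,"wx":-42,"wy":0,"wz":0},{"tx":0,"ty":-175,"tz":-175,"wx":-49,"wy":0,"wz":0},{"tx":0,"ty":-200,"tz":-200,"wx":-56,"wy":0,"wz":0}]' 0
python3 - <<'E'
from h import *
go([.467,-.092,.13])
E
```

```text
time_s: 0.77
position: [0.3731, -0.3538, 0.2223]
orientation: [-0.454, -0.542, -0.454, 0.542]
wrist_force: [0.8, -0.1, 0.3]
width: 1.0
pos [ 0.3731 -0.3538  0.2223] shift [  92.3   46.4 -274.2] rotvec [-3.3 -0.   0. ] F [ 0.8 -0.1  0.3] w 1.0 t 0.7667
axes [[-0.0, 0.984, -0.176], [0.0, -0.176, -0.984], [-1.0, -0.001, -0.0]]
```

```bash
python3 -m handwheel '[{"tx":0,"ty":8,"tz":-38,"wx":-3.3,"wy":0,"wz":0},{"tx":0,"ty":16,"tz":-76,"wx":-3.3,"wy":0,"wz":0},{"tx":10,"ty":24,"tz":-114,"wx":-3.3,"wy":0,"wz":0},{"tx":20,"ty":32,"tz":-152,"wx":-3.3,"wy":0,"wz":0},{"tx":30,"ty":40,"tz":-190,"wx":-3.3,"wy":0,"wz":0},{"tx":50,"ty":46,"tz":-228,"wx":-3.3,"wy":0,"wz":0},{"tx":70,"ty":46,"tz":-260,"wx":-3.3,"wy":0,"wz":0},{"tx":80,"ty":46,"tz":-274,"wx":-3.3,"wy":0,"wz":0}]' 0
python3 - <<'E'
from h import *
s=robot.state()
P=imaging.camera_params('wrist')
p,d=imaging.camera('wrist'); cv2.imwrite('pics/w1.png',p[:,:,::-1]); np.save('pics/w1d.npy',d)
go([.467,-.092,.0123])
print(proj('wrist',[.467,-.092,.03]))
E
```

```text
time_s: 1.43
position: [0.4675, -0.0892, 0.1407]
orientation: [0.468, 0.529, 0.471, -0.529]
wrist_force: [-1.2, 0.0, -0.2]
width: 0.999
pos [ 0.4668 -0.088   0.1396] shift [127.3   1.3   4.4] rotvec [ 0.1 -0.2  0.3] F [-0.1  1.3 -1.2] w 0.999 t 1.4833
axes [[-0.004, 0.993, -0.116], [0.004, -0.116, -0.993], [-1.0, -0.005, -0.003]]
[321.91254886 197.61354461]
```

View pics/w1.png

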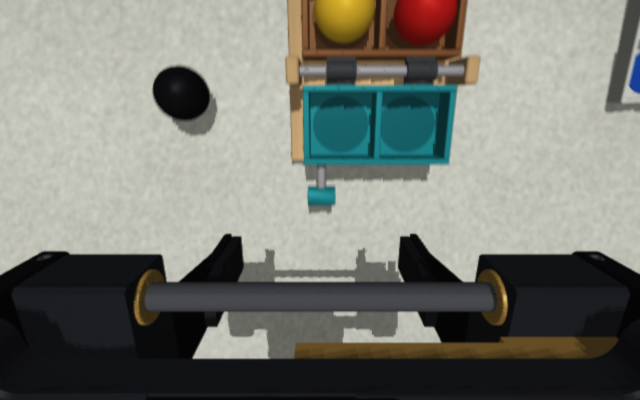

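The wrist view shows the teal handle at (321,196), where predicted (322,198). The hinge rod is level in the image, so the yaw is right. Next I check the height from depth.

```bash
python3 - <<'E'
from h import *
d=np.load('pics/w1d.npy'); P=imaging.camera_params('wrist')
for u,v in((321,196),(340,230),(340,160),(375,120),(330,88),(430,161),(385,53)):
    o,r=ray('wrist',u,v,P); print(u,v,(o+r*d[v,u]).round(4),round(float(d[v,u]),3))
go([.467,-.092,.0123])
E
```

```text
321 196 [ 0.4667 -0.0875  0.0395] 0.275
340 230 [ 0.4802 -0.1381 -0.001 ] 0.329
340 160 [ 0.4858 -0.0578  0.0429] 0.263
375 120 [ 0.5165 -0.0296  0.0403] 0.256
330 88 [ 0.4836 -0.0016  0.0424] 0.247
430 161 [ 0.5583 -0.067   0.043 ] 0.262
385 53 [0.5268 0.0181 0.042 ] 0.239
pos [ 0.4668 -0.088   0.1396] shift [127.3   1.3   4.4] rotvec [ 0.1 -0.2  0.3] F [-0.1  1.3 -1.2] w 0.999 t 1.4833
axes [[-0.004, 0.993, -0.116], [0.004, -0.116, -0.993], [-1.0, -0.005, -0.003]]
```

```bash
python3 -m handwheel '[{"tx":25,"ty":1,"tz":2,"wx":0,"wy":0,"wz":0},{"tx":50,"ty":1,"tz":4,"wx":0,"wy":0,"wz":0},{"tx":70,"ty":1,"tz":4,"wx":0,"wy":0,"wz":0},{"tx":85,"ty":1,"tz":4,"wx":0,"wy":0,"wz":0},{"tx":85,"ty":1,"tz":4,"wx":0,"wy":0,"wz":0},{"tx":85,"ty":1,"tz":4,"wx":0,"wy":0,"wz":0}]' 0
python3 - <<'E'
from h import *
go([.467,-.091,.0115])
E
```

```text
time_s: 1.98
position: [0.4681, -0.0989, 0.0572]
orientation: [-0.467, -0.53, -0.468, 0.531]
wrist_force: [-0.4, 0.3, -0.3]
width: 1.0
pos [ 0.4681 -0.0989  0.0572] shift [45.7 -2.  -7.7] rotvec [-0.4 -0.   0.1] F [-0.4  0.3 -0.3] w 1.0 t 1.9833
axes [[-0.002, 0.992, -0.125], [0.0, -0.125, -0.992], [-1.0, -0.002, -0.0]]
```

```bash
python3 -m handwheel '[{"tx":0,"ty":-2,"tz":-8,"wx":0,"wy":0,"wz":0},{"tx":20,"ty":-2,"tz":-8,"wx":0,"wy":0,"wz":0},{"tx":35,"ty":-2,"tz":-8,"wx":0,"wy":0,"wz":0},{"tx":46,"ty":-2,"tz":-8,"wx":0,"wy":0,"wz":0},{"tx":46,"ty":-2,"tz":-8,"wx":0,"wy":0,"wz":0},{"tx":46,"ty":-2,"tz":-8,"wx":0,"wy":0,"wz":0}]' 0
python3 - <<'E'
from h import *
go([.467,-.091,.0115])
p,d=imaging.camera('scene'); cv2.imwrite('pics/s2.png',cv2.resize(p[180:330,200:420,::-1],None,fx=3.6,fy=3.6))
p,d=imaging.camera('wrist'); cv2.imwrite('pics/w2.png',p[:,:,::-1])
E
```

```text
time_s: 2.48
position: [0.4679, -0.0902, 0.012]
orientation: [0.468, 0.53, 0.468, -0.53]
wrist_force: [0.5, -0.4, -0.5]
width: 1.002
pos [ 0.4679 -0.0902  0.012 ] shift [ 0.5 -0.8  1. ] rotvec [-0.3 -0.  -0. ] F [ 0.5 -0.4 -0.5] w 1.002 t 2.4833
axes [[0.0, 0.992, -0.124], [-0.0, -0.124, -0.992], [-1.0, 0.0, -0.0]]
```

View pics/s2.png

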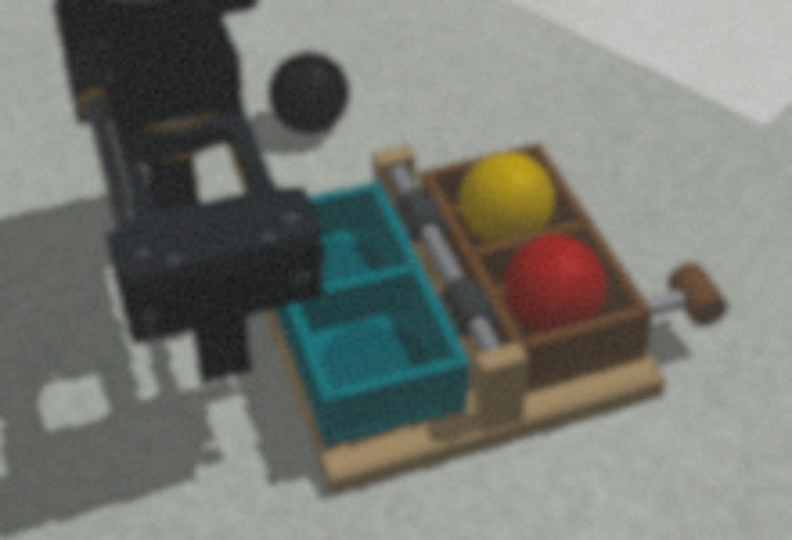

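View pics/w2.png

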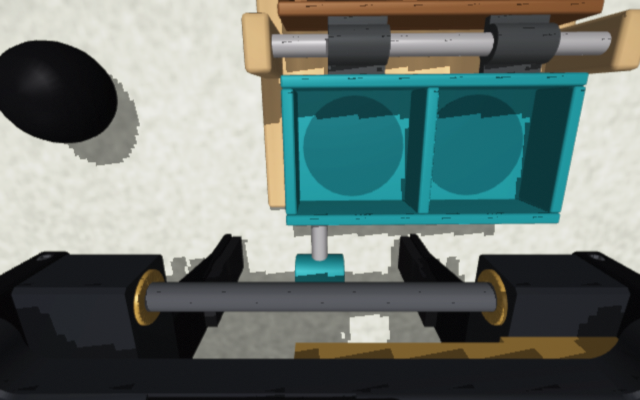

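The handle sits centred between the fingers in the wrist view (handle at 320, fingers at 240 and 402). Closing now.

```bash
python3 -m handwheel '[{"tx":0,"ty":-1,"tz":1,"wx":0,"wy":0,"wz":0},{"tx":0,"ty":-1,"tz":1,"wx":0,"wy":0,"wz":0},{"tx":0,"ty":-1,"tz":1,"wx":0,"wy":0,"wz":0},{"tx":0,"ty":-1,"tz":1,"wx":0,"wy":0,"wz":0},{"tx":0,"ty":-1,"tz":1,"wx":0,"wy":0,"wz":0},{"tx":0,"ty":-1,"tz":1,"wx":0,"wy":0,"wz":0},{"tx":0,"ty":-1,"tz":1,"wx":0,"wy":0,"wz":0}]' 1
python3 - <<'E'
from h import *
go([.467,-.091,.0115])
P=imaging.camera_params('wrist')
s=robot.state();print(proj('wrist',s['position']+[0,0,.0187]))
p,d=imaging.camera('wrist'); cv2.imwrite('pics/w3.png',p[:,:,::-1])
E
```

```text
time_s: 3.17
position: [0.4665, -0.0913, 0.0116]
orientation: [0.468, 0.53, 0.468, -0.53]
wrist_force: [0.6, 0.6, 0.3]
width: 0.554
pos [ 0.4665 -0.0913  0.0116] shift [ 0.1  0.5 -0.4] rotvec [-0.4  0.  -0. ] F [0.6 0.6 0.3] w 0.554 t 3.1667
axes [[0.0, 0.992, -0.125], [-0.0, -0.125, -0.992], [-1.0, 0.0, 0.0]]
[320.59423706 266.91950148]
```

View pics/w3.png

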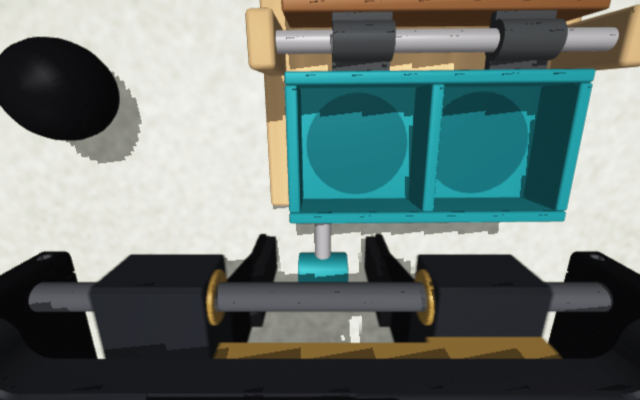

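Still closing (width 0.554); the handle centre matches the projected grasp point (321,267).

```bash
python3 -m handwheel '[{"tx":0,"ty":0,"tz":0,"wx":0,"wy":0,"wz":0},{"tx":0,"ty":0,"tz":0,"wx":0,"wy":0,"wz":0},{"tx":0,"ty":0,"tz":0,"wx":0,"wy":0,"wz":0},{"tx":0,"ty":0,"tz":0,"wx":0,"wy":0,"wz":0},{"tx":0,"ty":0,"tz":0,"wx":0,"wy":0,"wz":0},{"tx":0,"ty":0,"tz":0,"wx":0,"wy":0,"wz":0}]' 1
python3 - <<'E'
from h import *
go([.467,-.091,.0115])
# arc: shifts in tool axes (tz=-ey, tx=-z) from start, center 102 in, 12..15 up
a0=np.arctan2(-13,-102); r=np.hypot(102,13)
for k in range(0,181,10):
    a=a0-np.radians(k); yy=102+r*np.cos(a); zz=13+r*np.sin(a); print(k,'tz',round(-yy,1),'tx',round(-zz,1))
E
```

```text
time_s: 3.72
position: [0.4676, -0.0914, 0.0117]
orientation: [0.468, 0.531, 0.467, -0.53]
wrist_force: [3.0, -0.8, -2.7]
width: 0.269
pos [ 0.4676 -0.0914  0.0117] shift [ 0.2 -0.6 -0.3] rotvec [-0.4 -0.  -0.1] F [ 3.  -0.8 -2.7] w 0.269 t 3.7167
axes [[0.002, 0.992, -0.125], [-0.0, -0.125, -0.992], [-1.0, 0.002, -0.0]]
0 tz -0.0 tx 0.0
10 tz 0.7 tx -17.9
20 tz -1.7 tx -35.7
30 tz -7.2 tx -52.7
40 tz -15.5 tx -68.6
50 tz -26.5 tx -82.8
60 tz -39.7 tx -94.8
70 tz -54.9 tx -104.4
80 tz -71.5 tx -111.2
90 tz -89.0 tx -115.0
100 tz -106.9 tx -115.7
110 tz -124.7 tx -113.3
120 tz -141.7 tx -107.8
130 tz -157.6 tx -99.5
140 tz -171.8 tx -88.5
150 tz -183.8 tx -75.3
160 tz -193.4 tx -60.1
170 tz -200.2 tx -43.5
180 tz -204.0 tx -26.0
```

```bash
python3 -m handwheel '[{"tx":-9,"ty":0,"tz":0,"wx":0,"wy":0,"wz":0},{"tx":-18,"ty":0,"tz":0.7,"wx":0,"wy":0,"wz":0},{"tx":-27,"ty":0,"tz":0,"wx":0,"wy":0,"wz":0},{"tx":-36,"ty":0,"tz":-1.7,"wx":0,"wy":0,"wz":0},{"tx":-44,"ty":0,"tz":-4,"wx":0,"wy":0,"wz":0},{"tx":-53,"ty":0,"tz":-7,"wx":0,"wy":0,"wz":0},{"tx":-61,"ty":0,"tz":-11,"wx":0,"wy":0,"wz":0},{"tx":-69,"ty":0,"tz":-15.5,"wx":0,"wy":0,"wz":0}]'
python3 - <<'E'
from h import *
go([.467,-.091,.0115])
p,d=imaging.camera('scene'); cv2.imwrite('pics/s4.png',cv2.resize(p[180:330,200:420,::-1],None,fx=3.6,fy=3.6))
E
```

```text
time_s: 4.38
position: [0.4694, -0.0757, 0.0809]
orientation: [0.468, 0.531, 0.467, -0.529]
wrist_force: [6.0, 0.7, -7.4]
width: 0.273
pos [ 0.4694 -0.0757  0.0809] shift [69.4 -0.7 15.5] rotvec [-0.3 -0.  -0.1] F [ 6.   0.7 -7.4] w 0.273 t 4.3833
axes [[0.002, 0.992, -0.124], [0.0, -0.124, -0.992], [-1.0, 0.002, -0.001]]
```

View pics/s4.png

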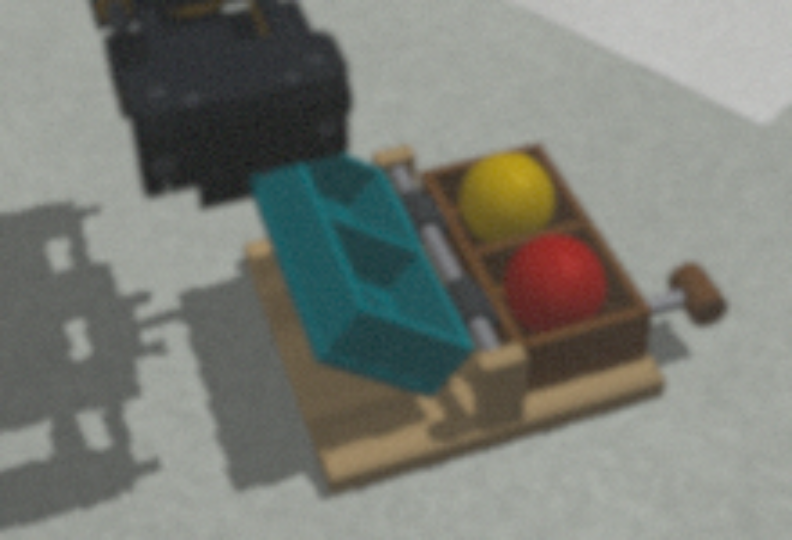

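Teal tray is up about 40°, the gripper still holding. Continuing along the arc.

```bash
python3 -m handwheel '[{"tx":-7,"ty":0,"tz":-5,"wx":0,"wy":0,"wz":0},{"tx":-14,"ty":0.5,"tz":-11,"wx":0,"wy":0,"wz":0},{"tx":-20.5,"ty":0.5,"tz":-17,"wx":0,"wy":0,"wz":0},{"tx":-26,"ty":1,"tz":-24,"wx":0,"wy":0,"wz":0},{"tx":-31.3,"ty":1,"tz":-31.6,"wx":0,"wy":0,"wz":0},{"tx":-35.8,"ty":1,"tz":-39.4,"wx":0,"wy":0,"wz":0},{"tx":-39.5,"ty":1,"tz":-47.5,"wx":0,"wy":0,"wz":0},{"tx":-42.6,"ty":1,"tz":-56,"wx":0,"wy":0,"wz":0}]'
python3 - <<'E'
from h import *
go([.467,-.091,.0115])
E
python3 -m handwheel '[{"tx":-2.5,"ty":0,"tz":-9,"wx":0,"wy":0,"wz":0},{"tx":-3.8,"ty":0,"tz":-17.5,"wx":0,"wy":0,"wz":0},{"tx":-4.5,"ty":0,"tz":-26.5,"wx":0,"wy":0,"wz":0},{"tx":-4.5,"ty":0,"tz":-35.4,"wx":0,"wy":0,"wz":0},{"tx":-3.7,"ty":0,"tz":-44,"wx":0,"wy":0,"wz":0},{"tx":-2,"ty":0,"tz":-53.2,"wx":0,"wy":0,"wz":0},{"tx":0.4,"ty":0,"tz":-62,"wx":0,"wy":0,"wz":0},{"tx":3.4,"ty":0,"tz":-70.2,"wx":0,"wy":0,"wz":0}]'
python3 - <<'E'
from h import *
go([.467,-.091,.0115])
p,d=imaging.camera('scene'); cv2.imwrite('pics/s5.png',cv2.resize(p[150:330,200:420,::-1],None,fx=3.3,fy=3.3))
E
```

```text
time_s: 5.1
position: [0.4757, -0.0223, 0.1231]
orientation: [-0.468, -0.529, -0.467, 0.532]
wrist_force: [2.1, -5.3, -4.4]
width: 0.271
pos [ 0.4757 -0.0223  0.1231] shift [1.119e+02 1.000e-01 6.890e+01] rotvec [-0.4  0.2  0.1] F [ 2.1 -5.3 -4.4] w 0.271 t 5.1
axes [[-0.002, 0.992, -0.126], [-0.003, -0.126, -0.992], [-1.0, -0.001, 0.003]]
time_s: 5.77
position: [0.4842, 0.0489, 0.1207]
orientation: [-0.468, -0.529, -0.468, 0.531]
wrist_force: [-1.5, -1.5, 7.6]
width: 0.273
pos [0.4842 0.0489 0.1207] shift [109.5   0.7 140.7] rotvec [-0.4  0.2  0.1] F [-1.5 -1.5  7.6] w 0.273 t 5.7667
axes [[-0.002, 0.992, -0.125], [-0.002, -0.125, -0.992], [-1.0, -0.002, 0.003]]
```

View pics/s5.png

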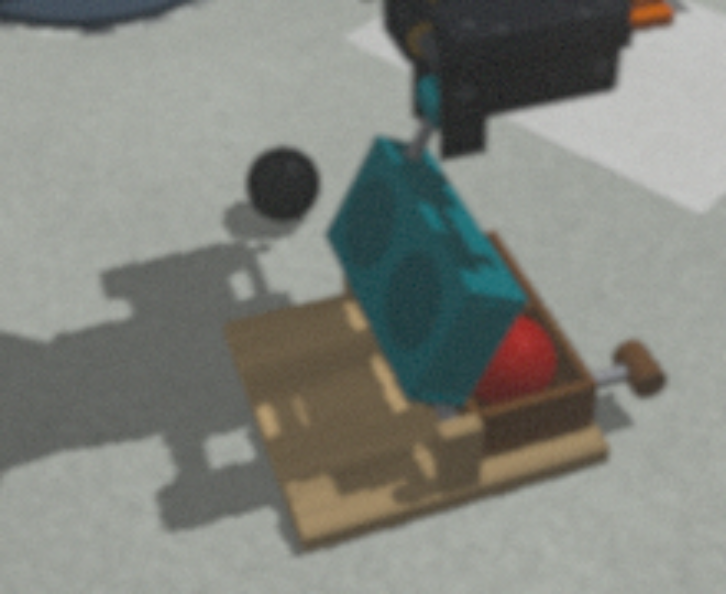

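Past vertical, the handle still held; continuing to closed.

```bash
python3 -m handwheel '[{"tx":4,"ty":0,"tz":-8,"wx":0,"wy":0,"wz":0},{"tx":8.3,"ty":0,"tz":-16,"wx":0,"wy":0,"wz":0},{"tx":13.5,"ty":0,"tz":-23,"wx":0,"wy":0,"wz":0},{"tx":19.3,"ty":0,"tz":-30,"wx":0,"wy":0,"wz":0},{"tx":25.7,"ty":0,"tz":-36.3,"wx":0,"wy":0,"wz":0},{"tx":32.5,"ty":0,"tz":-42,"wx":0,"wy":0,"wz":0},{"tx":40,"ty":0,"tz":-47,"wx":0,"wy":0,"wz":0},{"tx":47.7,"ty":0,"tz":-51.7,"wx":0,"wy":0,"wz":0}]'
python3 - <<'E'
from h import *
go([.467,-.091,.0115])
E
python3 -m handwheel '[{"tx":8,"ty":0,"tz":-3.7,"wx":0,"wy":0,"wz":0},{"tx":16.6,"ty":0,"tz":-6.8,"wx":0,"wy":0,"wz":0},{"tx":25,"ty":0,"tz":-9,"wx":0,"wy":0,"wz":0},{"tx":32,"ty":0,"tz":-10.5,"wx":0,"wy":0,"wz":0},{"tx":36,"ty":0,"tz":-11,"wx":0,"wy":0,"wz":0},{"tx":37,"ty":0,"tz":-11,"wx":0,"wy":0,"wz":0},{"tx":37,"ty":0,"tz":-11,"wx":0,"wy":0,"wz":0}]'
python3 - <<'E'
from h import *
go([.467,-.091,.0115])
p,d=imaging.camera('scene'); cv2.imwrite('pics/s6.png',cv2.resize(p[180:330,200:420,::-1],None,fx=3.6,fy=3.6))
E
```

```text
time_s: 6.48
position: [0.4905, 0.102, 0.0725]
orientation: [-0.468, -0.53, -0.469, 0.53]
wrist_force: [-1.5, 2.5, 5.4]
width: 0.268
pos [0.4905 0.102  0.0725] shift [ 61.    0.7 194.5] rotvec [-0.3 -0.   0.1] F [-1.5  2.5  5.4] w 0.268 t 6.4833
axes [[-0.002, 0.992, -0.124], [0.0, -0.124, -0.992], [-1.0, -0.002, -0.0]]
time_s: 7.07
position: [0.4918, 0.1132, 0.0351]
orientation: [-0.467, -0.53, -0.469, 0.53]
wrist_force: [-2.4, 5.3, 2.9]
width: 0.269
pos [0.4918 0.1132 0.0351] shift [ 23.3   0.6 205.7] rotvec [-0.3 -0.1  0.1] F [-2.4  5.3  2.9] w 0.269 t 7.0667
axes [[-0.002, 0.992, -0.123], [0.002, -0.123, -0.992], [-1.0, -0.002, -0.001]]
```

View pics/s6.png

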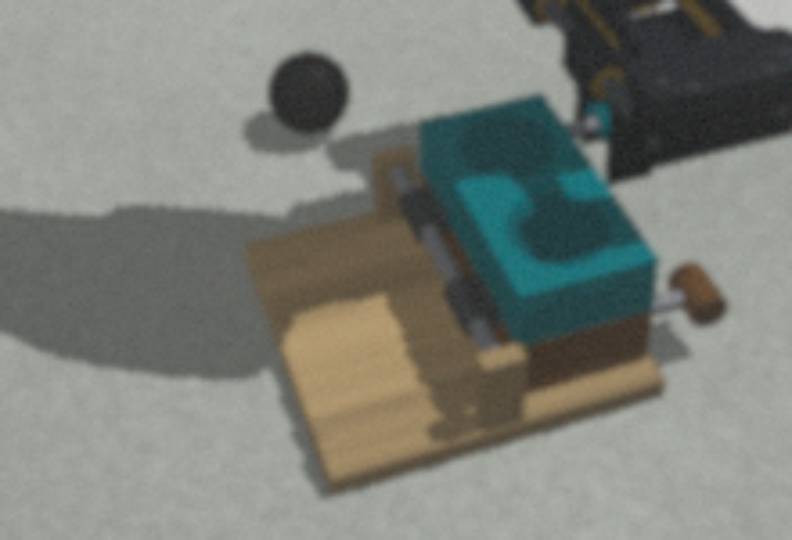

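It looks nearly closed; I press down a bit more to confirm contact.

```bash
python3 -m handwheel '[{"tx":2,"ty":0,"tz":0.5,"wx":0,"wy":0,"wz":0},{"tx":4,"ty":0,"tz":1,"wx":0,"wy":0,"wz":0},{"tx":4,"ty":0,"tz":1,"wx":0,"wy":0,"wz":0}]'
python3 - <<'E'
from h import *
go([.467,-.091,.0115])
E
```

```text
time_s: 7.37
position: [0.4921, 0.1132, 0.0338]
orientation: [0.468, 0.53, 0.469, -0.53]
wrist_force: [-9.3, 5.3, 27.6]
width: 0.27
pos [0.4921 0.1132 0.0338] shift [ 22.1   0.3 205.8] rotvec [-0.3 -0.1  0. ] F [-9.3  5.3 27.6] w 0.27 t 7.3667
axes [[-0.0, 0.992, -0.123], [0.001, -0.123, -0.992], [-1.0, -0.0, -0.001]]
```

Firm stop at 28 N: the teal tray is fully closed. Release and back off.

```bash
python3 -m handwheel '[{"tx":-2,"ty":0,"tz":0,"wx":0,"wy":0,"wz":0},{"tx":-2,"ty":0,"tz":0,"wx":0,"wy":0,"wz":0},{"tx":-2,"ty":0,"tz":0,"wx":0,"wy":0,"wz":0},{"tx":-2,"ty":0,"tz":0,"wx":0,"wy":0,"wz":0},{"tx":-2,"ty":0,"tz":0,"wx":0,"wy":0,"wz":0},{"tx":-2,"ty":0,"tz":0,"wx":0,"wy":0,"wz":0},{"tx":-2,"ty":0,"tz":0,"wx":0,"wy":0,"wz":0},{"tx":-2,"ty":0,"tz":0,"wx":0,"wy":0,"wz":0}]' 0
python3 -m handwheel '[{"tx":-10,"ty":0,"tz":0,"wx":0,"wy":0,"wz":0},{"tx":-30,"ty":0,"tz":0,"wx":0,"wy":0,"wz":0},{"tx":-55,"ty":0,"tz":0,"wx":0,"wy":0,"wz":0},{"tx":-80,"ty":0,"tz":0,"wx":0,"wy":0,"wz":0},{"tx":-95,"ty":0,"tz":-5,"wx":0,"wy":0,"wz":0},{"tx":-100,"ty":0,"tz":-10,"wx":0,"wy":0,"wz":0},{"tx":-100,"ty":0,"tz":-10,"wx":0,"wy":0,"wz":0},{"tx":-100,"ty":0,"tz":-10,"wx":0,"wy":0,"wz":0}]' 0
python3 - <<'E'
from h import *
go([.5795,.100,.0115])
p,d=imaging.camera('scene'); cv2.imwrite('pics/s7.png',cv2.resize(p[180:330,200:420,::-1],None,fx=3.6,fy=3.6))
p,d=imaging.camera('wrist'); cv2.imwrite('pics/w7.png',p[:,:,::-1]); P=imaging.camera_params('wrist'); np.save('pics/w7d.npy',d)
print(proj('wrist',[.5795,.1,.027]),proj('wrist',[.492,.1132,.057]))
E
```

```text
time_s: 8.03
position: [0.4928, 0.1102, 0.0329]
orientation: [-0.468, -0.53, -0.468, 0.53]
wrist_force: [-0.6, 0.1, -0.4]
width: 0.791
time_s: 8.7
position: [0.4937, 0.1204, 0.1328]
orientation: [-0.468, -0.53, -0.468, 0.53]
wrist_force: [0.4, -0.8, -0.5]
width: 0.999
pos [0.4937 0.1204 0.1328] shift [121.3  87.7   9.6] rotvec [-0.3  0.   0. ] F [ 0.4 -0.8 -0.5] w 0.999 t 8.7
axes [[-0.0, 0.992, -0.124], [-0.0, -0.124, -0.992], [-1.0, -0.0, 0.0]]
[421.577499   204.15402497] [320.37762303 213.76326194]
```

View pics/s7.png

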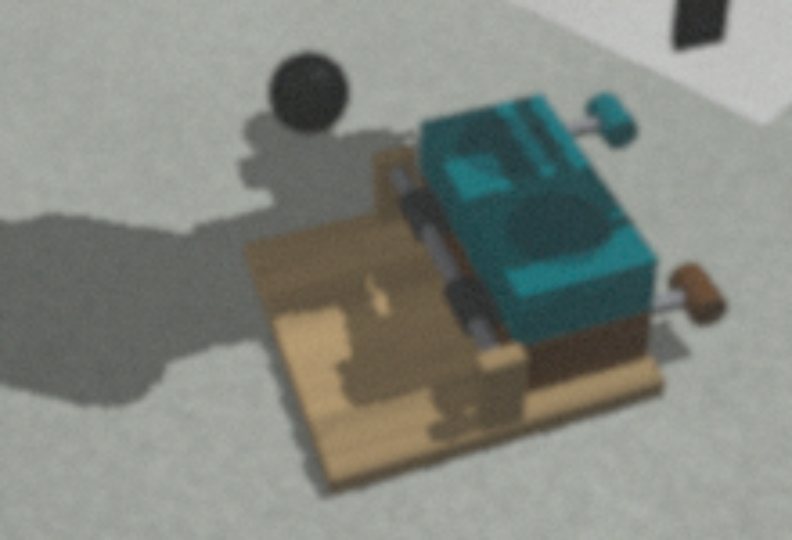

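View pics/w7.png

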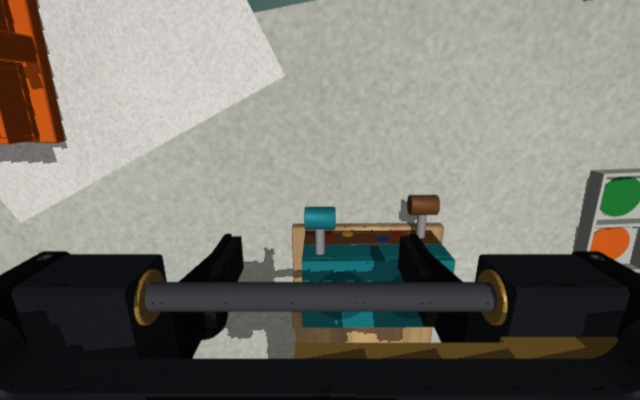

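```bash
python3 - <<'E'
from h import *
p=cv2.imread('pics/w7.png'); cv2.imwrite('pics/w7c.png',cv2.resize(p[190:280,280:470],None,fx=4.2,fy=4.2,interpolation=2))
P=imaging.camera_params('wrist'); print(-P['view'][:3,:3].T@P['view'][:3,3])
d=np.load('pics/w7d.npy')
for u,v in((320,217),(424,205),(375,238),(375,227),(375,252),(375,275)):
    o,r=ray('wrist',u,v,P); print(u,v,(o+r*d[v,u]).round(4))
E
```

```text
[0.50373311 0.20175504 0.29447379]
320 217 [0.4918 0.1138 0.0655]
424 205 [0.5793 0.1019 0.0347]
375 238 [0.5362 0.0747 0.0312]
375 227 [0.5395 0.0765 0.0114]
375 252 [0.5319 0.0754 0.0583]
375 275 [0.5288 0.0627 0.0719]
```

View pics/w7c.png

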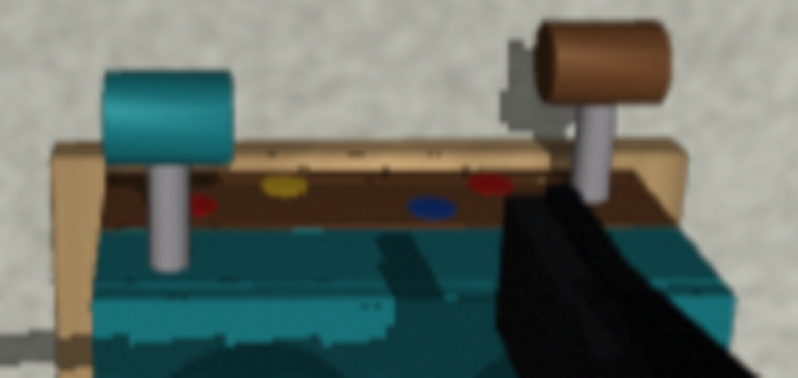

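The coloured dots are decor on the brown tray's side wall; the teal top is level at 72 mm, so it is fully shut. Brown handle at (424,205), i.e. (0.579, 0.101). Moving over it.

```bash
python3 -m handwheel '[{"tx":0,"ty":25,"tz":3,"wx":0,"wy":0,"wz":0},{"tx":0,"ty":50,"tz":6,"wx":0,"wy":0,"wz":0},{"tx":0,"ty":75,"tz":8,"wx":0,"wy":0,"wz":0},{"tx":0,"ty":88,"tz":9,"wx":0,"wy":0,"wz":0},{"tx":20,"ty":88,"tz":9,"wx":0,"wy":0,"wz":0},{"tx":40,"ty":88,"tz":9,"wx":0,"wy":0,"wz":0},{"tx":50,"ty":88,"tz":9,"wx":0,"wy":0,"wz":0},{"tx":50,"ty":88,"tz":9,"wx":0,"wy":0,"wz":0}]' 0
python3 - <<'E'
from h import *
P=imaging.camera_params('wrist')
go([.5795,.101,.0113])
print(proj('wrist',[.5795,.101,.027]))
p,d=imaging.camera('wrist'); cv2.imwrite('pics/w8.png',p[:,:,::-1])
E
```

```text
time_s: 9.47
position: [0.5777, 0.0995, 0.0795]
orientation: [-0.467, -0.528, -0.469, 0.532]
wrist_force: [-0.0, 0.2, -0.6]
width: 1.0
pos [0.5777 0.0995 0.0795] shift [68.1  2.1 -1.9] rotvec [-0.3  0.1  0.4] F [-0.   0.2 -0.6] w 1.0 t 9.4667
axes [[-0.007, 0.992, -0.124], [-0.001, -0.124, -0.992], [-1.0, -0.007, 0.002]]
[323.41417208 213.72181425]
```

View pics/w8.png

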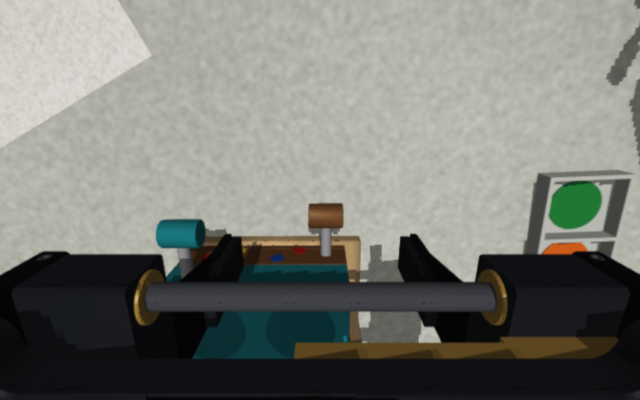

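Brown handle at (325,215), about 1–2 mm from the prediction (323,214); correcting and descending.

```bash
python3 -m handwheel '[{"tx":15,"ty":3.5,"tz":-1,"wx":0,"wy":0,"wz":0},{"tx":35,"ty":3.5,"tz":-1,"wx":0,"wy":0,"wz":0},{"tx":52,"ty":3.5,"tz":-1,"wx":0,"wy":0,"wz":0},{"tx":64,"ty":3.5,"tz":-1,"wx":0,"wy":0,"wz":0},{"tx":68,"ty":3.5,"tz":-1,"wx":0,"wy":0,"wz":0},{"tx":68,"ty":3.5,"tz":-1,"wx":0,"wy":0,"wz":0},{"tx":68,"ty":3.5,"tz":-1,"wx":0,"wy":0,"wz":0}]' 0
python3 - <<'E'
from h import *
P=imaging.camera_params('wrist')
go([.5805,.1005,.0113])
s=robot.state();print(proj('wrist',s['position']+[0,0,.0187]))
p,d=imaging.camera('wrist'); cv2.imwrite('pics/w9.png',p[:,:,::-1])
E
```

```text
time_s: 10.1
position: [0.5845, 0.1013, 0.0156]
orientation: [0.468, 0.531, 0.468, -0.53]
wrist_force: [-0.5, 0.8, 0.4]
width: 0.995
pos [0.5845 0.1013 0.0156] shift [ 4.3 -3.8  1.3] rotvec [-0.4 -0.  -0.1] F [-0.5  0.8  0.4] w 0.995 t 10.1
axes [[0.001, 0.992, -0.125], [0.0, -0.125, -0.992], [-1.0, 0.001, -0.0]]
[320.63808389 266.91887862]
```

View pics/w9.png

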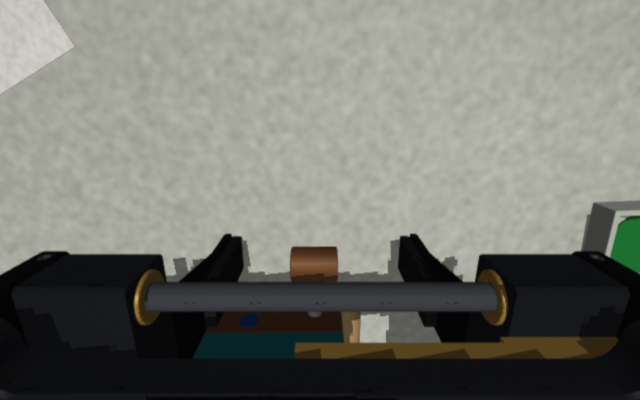

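Handle at (314,264): the tool is about 3 mm too far along +x. Correct, then grip.

```bash
python3 -m handwheel '[{"tx":4,"ty":-3,"tz":0.5,"wx":0,"wy":0,"wz":0},{"tx":4,"ty":-3,"tz":0.5,"wx":0,"wy":0,"wz":0},{"tx":4,"ty":-3,"tz":0.5,"wx":0,"wy":0,"wz":0},{"tx":4,"ty":-3,"tz":0.5,"wx":0,"wy":0,"wz":0},{"tx":4,"ty":-3,"tz":0.5,"wx":0,"wy":0,"wz":0},{"tx":4,"ty":-3,"tz":0.5,"wx":0,"wy":0,"wz":0},{"tx":4,"ty":-3,"tz":0.5,"wx":0,"wy":0,"wz":0},{"tx":4,"ty":-3,"tz":0.5,"wx":0,"wy":0,"wz":0}]' 1
python3 -m handwheel '[{"tx":0,"ty":0,"tz":0,"wx":0,"wy":0,"wz":0},{"tx":0,"ty":0,"tz":0,"wx":0,"wy":0,"wz":0},{"tx":0,"ty":0,"tz":0,"wx":0,"wy":0,"wz":0},{"tx":0,"ty":0,"tz":0,"wx":0,"wy":0,"wz":0},{"tx":0,"ty":0,"tz":0,"wx":0,"wy":0,"wz":0},{"tx":0,"ty":0,"tz":0,"wx":0,"wy":0,"wz":0}]' 1
python3 - <<'E'
from h import *
go([.5805,.1005,.0113])
p,d=imaging.camera('wrist'); cv2.imwrite('pics/w10.png',p[:,:,::-1])
a0=np.arctan2(-15,-102); r=np.hypot(102,15)
for k in range(0,181,5):
    a=a0-np.radians(k); yy=102+r*np.cos(a); zz=15+r*np.sin(a); print(k,'tz',round(yy,1),'tx',round(-zz,1))
E
```

```text
time_s: 10.82
position: [0.5809, 0.1008, 0.0111]
orientation: [0.468, 0.53, 0.468, -0.53]
wrist_force: [-0.3, -0.7, -0.8]
width: 0.477
time_s: 11.32
position: [0.5809, 0.1009, 0.0111]
orientation: [0.468, 0.53, 0.468, -0.53]
wrist_force: [1.0, 0.1, -0.4]
width: 0.275
pos [0.5809 0.1009 0.0111] shift [-0.2 -0.4  0.4] rotvec [-0.4  0.  -0. ] F [ 1.   0.1 -0.4] w 0.275 t 11.3167
axes [[0.0, 0.992, -0.125], [-0.0, -0.125, -0.992], [-1.0, 0.0, 0.0]]
0 tz 0.0 tx -0.0
5 tz -0.9 tx -8.9
10 tz -1.1 tx -17.9
15 tz -0.4 tx -26.9
20 tz 1.0 tx -35.8
25 tz 3.2 tx -44.5
30 tz 6.2 tx -53.0
35 tz 9.8 tx -61.2
40 tz 14.2 tx -69.1
45 tz 19.3 tx -76.5
50 tz 24.9 tx -83.5
55 tz 31.2 tx -89.9
60 tz 38.0 tx -95.8
65 tz 45.3 tx -101.1
70 tz 53.0 tx -105.7
75 tz 61.1 tx -109.6
80 tz 69.5 tx -112.8
85 tz 78.2 tx -115.3
90 tz 87.0 tx -117.0
95 tz 95.9 tx -117.9
100 tz 104.9 tx -118.1
105 tz 113.9 tx -117.4
110 tz 122.8 tx -116.0
115 tz 131.5 tx -113.8
120 tz 140.0 tx -110.8
125 tz 148.2 tx -107.2
130 tz 156.1 tx -102.8
135 tz 163.5 tx -97.7
140 tz 170.5 tx -92.1
145 tz 176.9 tx -85.8
150 tz 182.8 tx -79.0
155 tz 188.1 tx -71.7
160 tz 192.7 tx -64.0
165 tz 196.6 tx -55.9
170 tz 199.8 tx -47.5
175 tz 202.3 tx -38.8
180 tz 204.0 tx -30.0
```

View pics/w10.png

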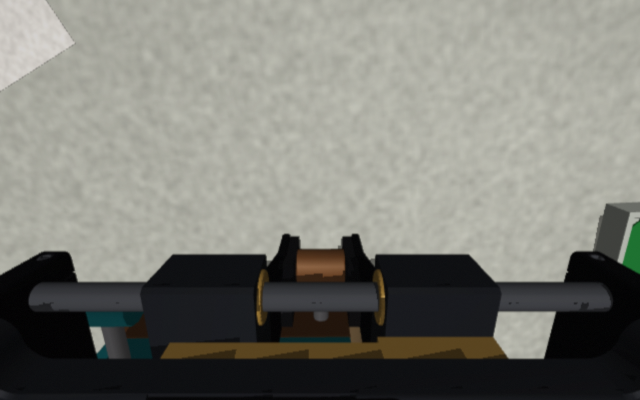

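Held centrally at (320,264), 24 mm opening. Turning the pair.

```bash
python3 -m handwheel '[{"tx":-9,"ty":0,"tz":-1,"wx":0,"wy":0,"wz":0},{"tx":-18,"ty":0,"tz":-1,"wx":0,"wy":0,"wz":0},{"tx":-27,"ty":0,"tz":-0.4,"wx":0,"wy":0,"wz":0},{"tx":-36,"ty":0,"tz":1,"wx":0,"wy":0,"wz":0},{"tx":-44.5,"ty":0,"tz":3,"wx":0,"wy":0,"wz":0},{"tx":-53,"ty":0,"tz":6,"wx":0,"wy":0,"wz":0},{"tx":-61,"ty":0,"tz":10,"wx":0,"wy":0,"wz":0},{"tx":-69,"ty":0,"tz":14,"wx":0,"wy":0,"wz":0}]'
python3 - <<'E'
from h import *
go([.5805,.1005,.0113])
p,d=imaging.camera('scene'); cv2.imwrite('pics/s11.png',cv2.resize(p[150:330,200:420,::-1],None,fx=3.3,fy=3.3))
E
```

```text
time_s: 12.03
position: [0.5792, 0.0865, 0.081]
orientation: [0.468, 0.53, 0.468, -0.53]
wrist_force: [2.5, -1.0, -6.7]
width: 0.274
pos [0.5792 0.0865 0.081 ] shift [ 69.7  -0.5 -14.1] rotvec [-0.4 -0.  -0. ] F [ 2.5 -1.  -6.7] w 0.274 t 12.0333
axes [[0.001, 0.992, -0.125], [0.0, -0.125, -0.992], [-1.0, 0.001, -0.0]]
```

View pics/s11.png

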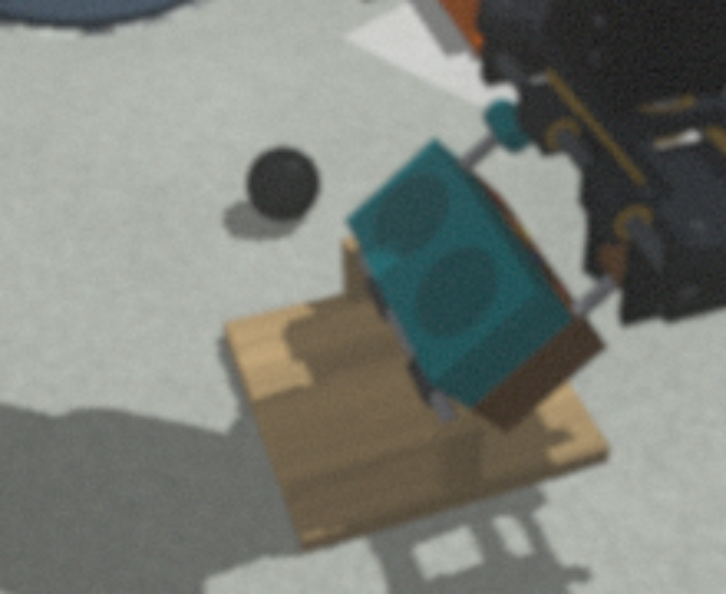

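The shut pair is at 40° and stays together. Continuing.

```bash
python3 -m handwheel '[{"tx":-7.4,"ty":0,"tz":5,"wx":0,"wy":0,"wz":0},{"tx":-14.4,"ty":0,"tz":10.7,"wx":0,"wy":0,"wz":0},{"tx":-20.8,"ty":0,"tz":17,"wx":0,"wy":0,"wz":0},{"tx":-26.7,"ty":0,"tz":23.8,"wx":0,"wy":0,"wz":0},{"tx":-32,"ty":0,"tz":31,"wx":0,"wy":0,"wz":0},{"tx":-36.6,"ty":0,"tz":38.8,"wx":0,"wy":0,"wz":0},{"tx":-40.5,"ty":0,"tz":47,"wx":0,"wy":0,"wz":0},{"tx":-43.7,"ty":0,"tz":55.3,"wx":0,"wy":0,"wz":0}]'
python3 -m handwheel '[{"tx":-2.5,"ty":0,"tz":8.7,"wx":0,"wy":0,"wz":0},{"tx":-4.2,"ty":0,"tz":17.5,"wx":0,"wy":0,"wz":0},{"tx":-5,"ty":0,"tz":26.4,"wx":0,"wy":0,"wz":0},{"tx":-5.3,"ty":0,"tz":35.4,"wx":0,"wy":0,"wz":0},{"tx":-4.6,"ty":0,"tz":44.4,"wx":0,"wy":0,"wz":0},{"tx":-3.2,"ty":0,"tz":53.3,"wx":0,"wy":0,"wz":0},{"tx":-1,"ty":0,"tz":62,"wx":0,"wy":0,"wz":0},{"tx":2,"ty":0,"tz":70.5,"wx":0,"wy":0,"wz":0}]'
python3 - <<'E'
from h import *
go([.5805,.1005,.0113])
p,d=imaging.camera('scene'); cv2.imwrite('pics/s12.png',cv2.resize(p[150:330,200:420,::-1],None,fx=3.3,fy=3.3))
E
```

```text
time_s: 12.75
position: [0.5728, 0.0324, 0.1249]
orientation: [0.468, 0.531, 0.468, -0.529]
wrist_force: [4.6, 3.1, -1.7]
width: 0.273
time_s: 13.42
position: [0.5643, -0.0398, 0.1231]
orientation: [0.469, 0.531, 0.466, -0.53]
wrist_force: [3.7, -0.1, 5.0]
width: 0.27
pos [ 0.5643 -0.0398  0.1231] shift [ 111.6   -1.9 -141.4] rotvec [-0.4  0.1 -0.2] F [ 3.7 -0.1  5. ] w 0.27 t 13.4167
axes [[0.003, 0.992, -0.125], [-0.002, -0.125, -0.992], [-1.0, 0.003, 0.001]]
```

View pics/s12.png

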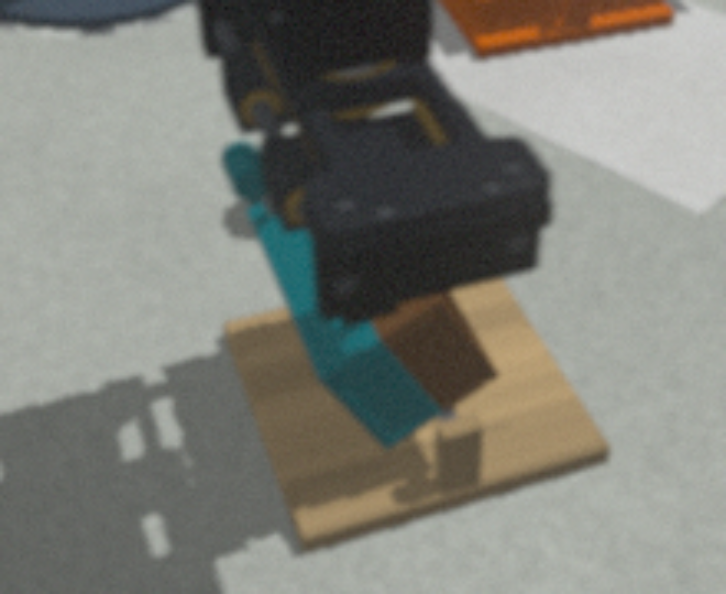

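At about 120°, still shut; no ball seen outside.

```bash
python3 -m handwheel '[{"tx":3.6,"ty":0,"tz":8,"wx":0,"wy":0,"wz":0},{"tx":8,"ty":0,"tz":16,"wx":0,"wy":0,"wz":0},{"tx":13,"ty":0,"tz":23.5,"wx":0,"wy":0,"wz":0},{"tx":18.7,"ty":0,"tz":30.5,"wx":0,"wy":0,"wz":0},{"tx":25,"ty":0,"tz":37,"wx":0,"wy":0,"wz":0},{"tx":31.8,"ty":0,"tz":43,"wx":0,"wy":0,"wz":0},{"tx":39,"ty":0,"tz":48,"wx":0,"wy":0,"wz":0},{"tx":46.8,"ty":0,"tz":52.7,"wx":0,"wy":0,"wz":0}]'
python3 -m handwheel '[{"tx":8,"ty":0,"tz":4,"wx":0,"wy":0,"wz":0},{"tx":16.5,"ty":0,"tz":7,"wx":0,"wy":0,"wz":0},{"tx":25,"ty":0,"tz":9.6,"wx":0,"wy":0,"wz":0},{"tx":31,"ty":0,"tz":11,"wx":0,"wy":0,"wz":0},{"tx":34,"ty":0,"tz":11.3,"wx":0,"wy":0,"wz":0},{"tx":35,"ty":0,"tz":11.3,"wx":0,"wy":0,"wz":0},{"tx":35,"ty":0,"tz":11.3,"wx":0,"wy":0,"wz":0}]'
python3 - <<'E'
from h import *
go([.5805,.1005,.0113])
p,d=imaging.camera('scene'); cv2.imwrite('pics/s13.png',cv2.resize(p[180:330,200:420,::-1],None,fx=3.6,fy=3.6))
E
```

```text
time_s: 14.13
position: [0.558, -0.0933, 0.0754]
orientation: [0.469, 0.531, 0.466, -0.531]
wrist_force: [7.3, -2.8, 3.0]
width: 0.269
time_s: 14.72
position: [0.5567, -0.1047, 0.04]
orientation: [-0.469, -0.531, -0.466, 0.531]
wrist_force: [6.8, -3.7, 1.0]
width: 0.27
pos [ 0.5567 -0.1047  0.04  ] shift [  28.1   -2.3 -206.7] rotvec [-0.5  0.2 -0.2] F [ 6.8 -3.7  1. ] w 0.27 t 14.7167
axes [[0.003, 0.992, -0.126], [-0.003, -0.126, -0.992], [-1.0, 0.003, 0.003]]
```

View pics/s13.png

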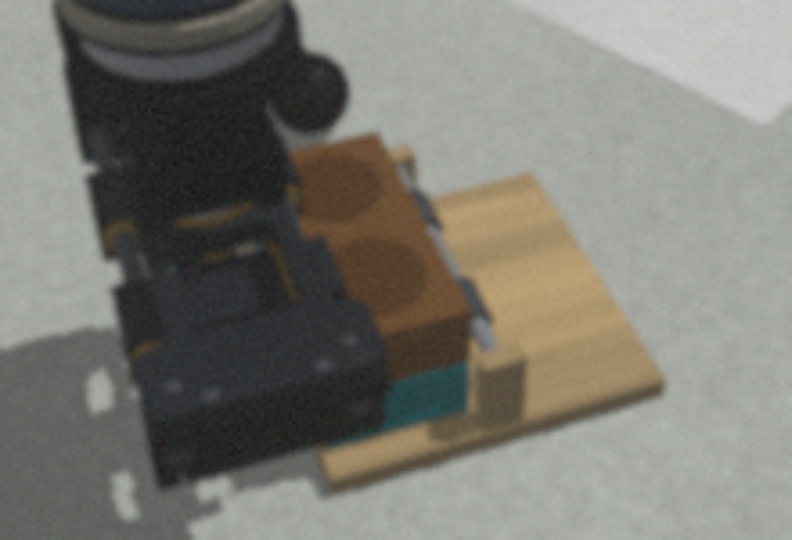

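Nearly down; press gently until it bottoms.

```bash
python3 -m handwheel '[{"tx":1.5,"ty":0,"tz":0,"wx":0,"wy":0,"wz":0},{"tx":3,"ty":0,"tz":0,"wx":0,"wy":0,"wz":0},{"tx":3,"ty":0,"tz":0,"wx":0,"wy":0,"wz":0}]'
python3 -m handwheel '[{"tx":1,"ty":0,"tz":0,"wx":0,"wy":0,"wz":0},{"tx":2,"ty":0,"tz":0,"wx":0,"wy":0,"wz":0},{"tx":2,"ty":0,"tz":0,"wx":0,"wy":0,"wz":0}]'
```

```text
time_s: 15.02
position: [0.5567, -0.1049, 0.0388]
orientation: [-0.469, -0.53, -0.466, 0.531]
wrist_force: [2.4, -4.4, 12.0]
width: 0.27
time_s: 15.27
position: [0.5568, -0.1049, 0.0385]
orientation: [-0.469, -0.53, -0.465, 0.531]
wrist_force: [-2.0, -4.1, 24.4]
width: 0.269
```

Firm stop at 24 N. Release and lift.

```bash
python3 -m handwheel '[{"tx":-2,"ty":0,"tz":0,"wx":0,"wy":0,"wz":0},{"tx":-2,"ty":0,"tz":0,"wx":0,"wy":0,"wz":0},{"tx":-2,"ty":0,"tz":0,"wx":0,"wy":0,"wz":0},{"tx":-2,"ty":0,"tz":0,"wx":0,"wy":0,"wz":0},{"tx":-2,"ty":0,"tz":0,"wx":0,"wy":0,"wz":0},{"tx":-2,"ty":0,"tz":0,"wx":0,"wy":0,"wz":0},{"tx":-2,"ty":0,"tz":0,"wx":0,"wy":0,"wz":0},{"tx":-2,"ty":0,"tz":0,"wx":0,"wy":0,"wz":0}]' 0
python3 -m handwheel '[{"tx":-10,"ty":0,"tz":2,"wx":0,"wy":0,"wz":0},{"tx":-30,"ty":0,"tz":5,"wx":0,"wy":0,"wz":0},{"tx":-55,"ty":0,"tz":8,"wx":0,"wy":0,"wz":0},{"tx":-85,"ty":0,"tz":20,"wx":0,"wy":0,"wz":0},{"tx":-110,"ty":0,"tz":50,"wx":0,"wy":0,"wz":0},{"tx":-130,"ty":0,"tz":85,"wx":0,"wy":0,"wz":0},{"tx":-140,"ty":0,"tz":110,"wx":0,"wy":0,"wz":0},{"tx":-140,"ty":0,"tz":120,"wx":0,"wy":0,"wz":0}]' 0
python3 -m handwheel '[{"tx":0,"ty":0,"tz":35,"wx":0,"wy":0,"wz":0},{"tx":0,"ty":0,"tz":70,"wx":0,"wy":0,"wz":0},{"tx":0,"ty":0,"tz":105,"wx":0,"wy":0,"wz":0},{"tx":0,"ty":0,"tz":120,"wx":0,"wy":0,"wz":0},{"tx":0,"ty":0,"tz":120,"wx":0,"wy":0,"wz":0},{"tx":0,"ty":0,"tz":120,"wx":0,"wy":0,"wz":0}]' 0
python3 - <<'E'
from h import *
for n in('scene','top'):
    p,d=imaging.camera(n)
    if n=='top':
        for u,v in((375,150),(375,130),(385,125),(370,165)):
            o,r=ray(n,u,v); print((o+r*d[v,u]).round(4))
    y,x=(180,200) if n=='scene' else (100,270)
    cv2.imwrite(f'pics/f_{n}.png',cv2.resize(p[y:y+150,x:x+220,::-1],None,fx=3.6,fy=3.6))
E
```

```text
time_s: 15.93
position: [0.5551, -0.1012, 0.0366]
orientation: [-0.468, -0.53, -0.468, 0.53]
wrist_force: [0.2, -0.1, -0.3]
width: 0.793
time_s: 16.6
position: [0.541, -0.2261, 0.1805]
orientation: [0.469, 0.532, 0.464, -0.532]
wrist_force: [-0.3, -0.5, -0.2]
width: 1.001
time_s: 17.1
position: [0.5252, -0.3388, 0.1763]
orientation: [0.467, 0.531, 0.468, -0.53]
wrist_force: [0.2, 0.8, 0.1]
width: 0.998
[ 0.5253 -0.0591  0.0702]
[ 0.5688 -0.0592  0.0692]
[ 0.6061 -0.0946 -0.003 ]
[ 0.4929 -0.0486  0.0711]
```

View pics/f_scene.png

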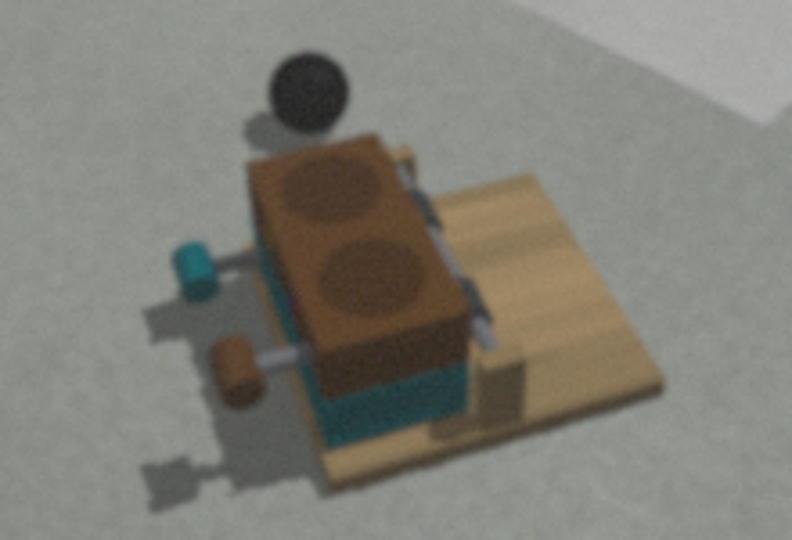

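View pics/f_top.png

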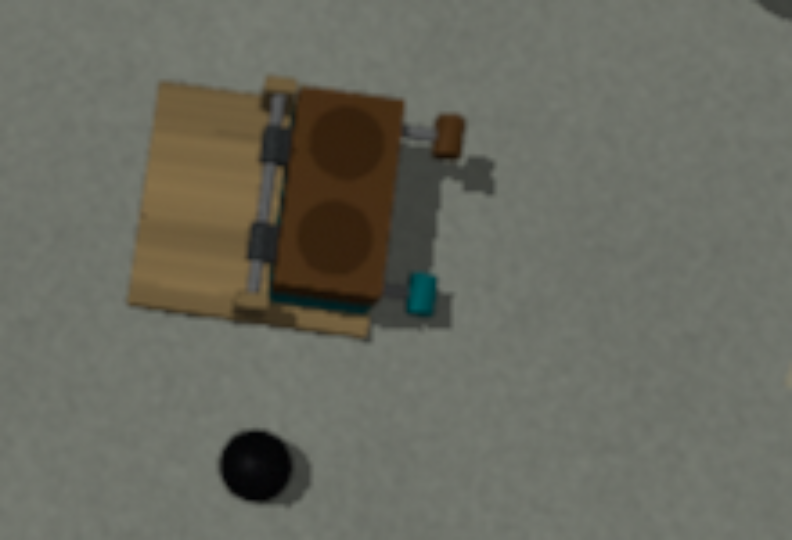

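Both views show the brown tray upside-down on the teal one, shut and level (top at 69–71 mm). No ball is outside, the black ball is where it was, and the arm is clear.

```bash
python3 -c "
from workcell import robot
print(robot.job_done(), robot.state()['time_s'])"
```

```text
the job is handed in; nothing more can be done
the job is handed in; nothing more can be done
```

I folded the teal tray face-down onto the brown one until it stopped firmly at about 28 N. I then turned the shut pair by the brown handle until it stopped at about 24 N, let go and backed the arm off. I handed the job in at about 17 s.

- **Tray position:** in the last scene and top views the upside-down brown tray lies on the teal one with no gap. Its top measured 69–71 mm, against about 72 mm expected, which is within the camera calibration.
- **Balls:** neither ball is visible outside the trays. Inside the shut pair I could not see them, so their place in the teal tray is inferred from the trays staying shut in the pictures taken during the turn.
- **Other objects:** the black ball was not moved, and I never worked near the orange set.
- **Forces:** the highest wrist force I read was about 30 N.
- **Refused call:** the first move call was refused because its rows lacked some fields; nothing moved then.

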